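# Raise the kitchen camera monopod over the pan

## Robot

A 6-joint arm with a two-finger parallel gripper is mounted at the origin on the work surface. World frame = base frame: x ahead of the robot, y to its left, z up, the work surface at z = 0. Lengths are in m, angles in rad, forces in N, time in s.
With the tool pointing down it reaches from about 0.3 to 0.775 m from the base axis. Payload 14.6 kg.
Tool frame: the origin (TCP) lies midway between the tips of the shut fingers; the grasp point (between the pads) lies 19 mm behind it; z points along the fingers, y is the line along which they close (so a half turn about z gives the same grasp; the last joint's range is limited). The gripper opens to 94 mm and grips with 3 to 60 N. Pads are 16 mm wide; open, the fingers measure 119 mm over their backs; the gripper's body (75 mm by 177 mm) begins 78 mm behind the grasp point.
Start: joints at [1.159, 0.3, 1.521, -0, 1.321, -0.067], TCP at [0.186, 0.518, 0.205] pointing down, gripper open.
Joint ranges: [-3.03, 3.03], [-0.79, 2.21], [0.23, 2.52], [-1.04, 4.18], [0, 3.07], [-2.55, 2.55]. Speed limits (rad/s): [2.22, 2.22, 2.57, 3.14, 3.14, 3.14].

## Interface

Orientations are given as [roll, pitch, yaw] about the fixed x, y, z axes, in that order (R = Rz(yaw) Ry(pitch) Rx(roll)).
In Python, from station import ctrl gives the robot as it stands. The module is installed in compiled form; this text tells all that it offers.
- The arm moves only by the tool servo_tool, never from a script. Its argument "plan" is a list of rows, each a list of 7 numbers: the opening in per cent of the stroke, from 0 (shut) to 100 (fully open), then the shift along the tool's x, y, z in m, then the turn, a rotation vector about the tool's x, y, z in rad. A call has exactly 8 rows; each row shifts and turns the commanded pose from where the row before left it, along the tool's axes as they then stand; what a row does not reach is not made up. A row lasts 1/8 s, in which the tool goes at most 62.5 mm and 10.7 degrees, less where a joint would pass 70% of its speed; a pose out of reach is approached as far as the arm can. A call with a gripper value outside its range is refused whole. The fingers move at their own pace and stop on an object; "force" is the grip in N (left out, the last holds). Time passes only in rows, so rows that do not move let the fingers close, or fill a call up. It gives the time, the measured TCP pose, the force, the opening and the grip force at its end, in the units of the state.
- ctrl.get_obs(): the state, without advancing time (a new reading comes with each control period).
- ctrl.camera(name): name is "scene" or "top" or "wrist"; returns a dict with "pixels" (384x512x3 uint8, red, green, blue), "z_map" (384x512 float32, m along the optical axis (not along the pixel's ray), 0 where there is no reading), "mtx" (3x3 intrinsics, pixels), "pose" (4x4, takes a point from camera to world coordinates). Camera axes: x right, y up, looking along -z (the intrinsics and any distortion apply to the point x, -y, -z); pixel columns grow to the right and rows downward; lengths in m; the calibration is good to about 2 mm. A picture is of the moment at which its call begins.
- ctrl.hand_in(): hands the job in; it is judged then, once.
The state is a dict: "time_s": time; "qpos": joint angles; "joint_vel": joint speeds; "tau": joint torques, N m; "ee_pos": TCP position; "eef_rot": TCP orientation; "force": force on the tool from outside, world axes, zero at the start; "moment": the same for the moment, N m; "grip_width": finger opening in m; "grip_force": force on a finger pad.
Only numpy, scipy, OpenCV 4.12 (cv2) and the standard library are available. Lean on these libraries where they do the work, as an engineer would, in place of code of your own. Each camera call takes 0.05 s, during which the arm holds its last target. There are 200 camera calls.

## Task

Get the little camera ready to film the cooking: without raising its pole, turn the camera until it looks at the middle of the dark frying pan (not the white bowl) and keep it there for a good second. Then, still aimed at the pan, squeeze in the red button on the grip and pull the telescopic pole up past its first stop to its second stop, fully extended. Finish while still holding the grip there, button squeezed in and camera on the pan, because the pole sinks if let go; leave the pan, bowl, pepper mill and mug where they are.

Things in the scene. Friction and masses are not known exactly. Their poses are not given: they have to be found in the camera images.
- stand: Round black steel foot of the monopod, 130 mm across, 20 mm high, fixed to the worktop. Origin: centre of its underside, which is on the axis of the pole.
- camera_head: Top of the monopod: grey grip block on the pole's axis with a small blue camera ahead of it. Origin: on the axis, centre of the grip block's underside (130 mm above the worktop with the pole down). Local z up, x the way the camera looks, y to its left. Grip block 22 mm in x, 30 in y, 55 high, free above. The camera (36 x 56 x 42 mm, z 2 to 44) begins at x = 38 mm. Weighs 0.14 to 0.28 kg.
- grip (a point): Where to hold: on the pole's axis inside the grip block, 35 mm above the camera_head origin (165 mm above the worktop with the pole down), axes as camera_head's. Fingers from above closing along local y press the red button (on the +y face) against the plain -y face, and can then turn the head and pull it up.
- lens (a point): Centre of the camera's front glass, 88 mm ahead (local x) of the pole's axis and 23 mm above the camera_head origin; axes parallel to camera_head's (x is the way the camera looks). Aimed means that this x axis, seen from above, passes through the pan's middle.
- button_face (a point): Centre of the outer face of the red button (18 mm wide in x, 32 mm high), on the grip block's +y side, 35 mm above the camera_head origin; 23 mm from the pole's axis when out (so grip plus button is 38 mm wide), 16 mm when fully in.
- button (a joint): Travel of the red button towards the pole's axis: 0 out, 0.007 m fully in; sprung, 4 N at the start to 8 N fully in. Out (below about 0.004 m) its catch locks the pole down, so press it before pulling.
- column (a joint): Turn of the pole with the camera on the stand, rad, positive anticlockwise seen from above, range -1.6 to 1.6, 0 when the camera looks along the stand's own x axis; stiff enough (about 0.08 N m) to stay where it is left.
- upper_stage (a joint): Extension of the thin upper tube: 0 down, 0.07 m at its end. It comes out first, against 5 to 7 N; its end is the first stop. Springs and gravity draw it back when let go.
- lower_stage (a joint): Extension of the thick lower tube: 0 down, 0.07 m at its end. It follows after the first stop, at 7 to 10 N of pull in all, so grip firmly (30 N or more). Its end is the second stop: 140 mm above the start altogether, a rigid end.
- pan: Dark steel frying pan with red tomatoes in it and a black handle, 184 mm across the rim, 42 mm high, handle to 225 mm from the middle along its local x. Origin: centre of its underside. It stands beyond the monopod, on the left or the right.
- bowl: White bowl of lemons, 176 mm across, 75 mm high, on the other side from the pan. Origin: centre of its underside. Leave alone.
- mill: Dark wooden pepper mill, 54 mm across, 145 mm high. Origin: centre of its underside. Leave alone.
- mug: Blue mug, 80 mm across, 90 mm high. Origin: centre of its underside. Leave alone.
Not all that is in view belongs to the job. What is shaped like the stand but green is not meant.

How it is judged:
By the outcome, as a careful person would: the job done as asked, in the order asked, and still so for the second after the job is handed in, while the arm keeps its last pose, push and grip.
It also fails if it takes over 38 s, if anything falls off the work surface, if the arm or the gripper's body presses on something with over 40 N, if the wrist force passes 120 N, or if a joint passes its speed limit or range.

## Working session

There is one attempt and no reset: what is moved stays moved. The work goes in short steps, Python scripts to look and compute and a tool call to move; the robot and the scene stay as the last step left them, time stands still between calls to the robot, and variables do not carry over. Pictures are saved under pics/ and viewed, at most 10 in all, crops included, and the job is handed in when it is done.

Besides the shell and the picture viewer there is one more tool, called after "Emit:" by a JSON object that holds its "op" and its "data", one argument or row to a line. servo_tool: Moves the arm, as the interface text tells. Its arguments: {"type":"object","properties":{"plan":{"type":"array","items":{"type":"array","items":{"type":"number"}}},"force":{"type":"number"}},"required":["plan"]}

```bash
mkdir -p pics
cat > h.py <<'E'
import numpy as np, cv2
from station import ctrl
def snap(n,f=None):
    c=ctrl.camera(n)
    if f: cv2.imwrite(f,c["pixels"][:,:,::-1])
    return c
def cloud(c):
    """world xyz per pixel from depth"""
    z=c["z_map"].astype(float); K=c["mtx"]; v,u=np.mgrid[:z.shape[0],:z.shape[1]]
    p=np.stack([(u-K[0,2])/K[0,0]*z,-(v-K[1,2])/K[1,1]*z,-z],-1)
    return p@c["pose"][:3,:3].T+c["pose"][:3,3]
E
python3 - <<'E'
from h import *
a=snap("scene");b=snap("top")
im=np.hstack([cv2.resize(x["pixels"],(800,600)) for x in (a,b)])
cv2.imwrite("pics/s1.png",im[:,:800,::-1]);cv2.imwrite("pics/t1.png",im[:,800:,::-1])
np.savez("/tmp/v.npz",a=cloud(a),ai=a["pixels"],b=cloud(b),bi=b["pixels"])
print(a["pose"],b["pose"],ctrl.get_obs())
E
```

```text
[[ 0.11150354 -0.66920963  0.73466008  1.29315038]
 [ 0.99369152  0.08401294 -0.07428994 -0.09586546]
 [-0.01200541  0.73830908  0.67435568  0.76654098]
 [ 0.          0.          0.          1.        ]] [[ 0.01183281  0.99260878 -0.12077996  0.46926579]
 [-0.99944458  0.01550369  0.02949875  0.00878783]
 [ 0.03115326  0.12036382  0.99224091  0.93340841]
 [ 0.          0.          0.          1.        ]] {'time_s': 0.1, 'qpos': array([ 1.15940008e+00,  3.00434731e-01,  1.52149927e+00, -1.86273466e-06,
        1.32069739e+00, -6.65715259e-02]), 'joint_vel': array([ 3.64554599e-05, -1.05108880e-03, -1.97504447e-03, -6.22084809e-05,
       -6.36779295e-04,  6.99417129e-05]), 'tau': array([ 1.12407946e-03, -5.32641363e+01, -3.53281510e+01,  7.09531526e-02,
        2.35219148e-02, -4.41467603e-05]), 'ee_pos': array([0.18581475, 0.51741925, 0.20494089]), 'eef_rot': array([-3.14055610e+00, -6.72985498e-05,  2.79676836e+00]), 'force': array([ 0.42010183,  0.28128391, -0.06354625]), 'moment': array([-0.01125213, -0.01686199,  0.00405677]), 'grip_force': 0.0, 'grip_width': 0.09386438387768668}
```

View pics/s1.png

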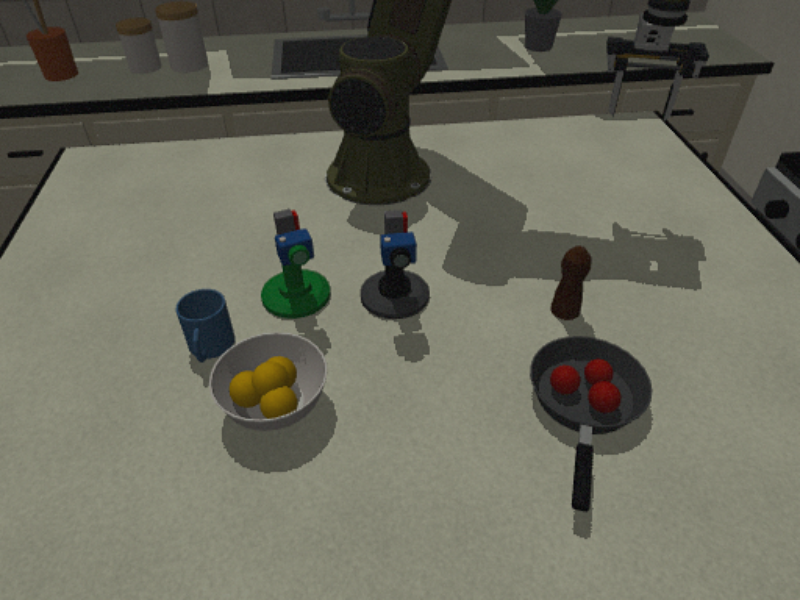

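View pics/t1.png

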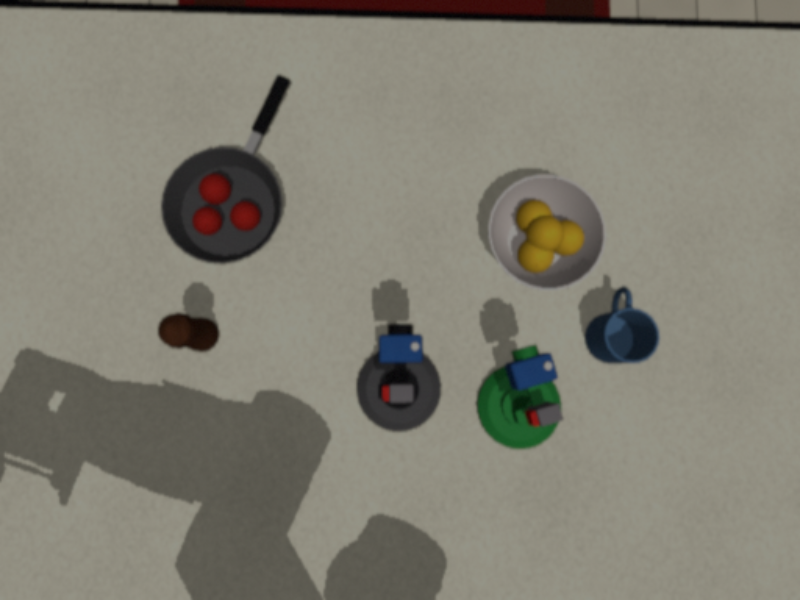

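The job's stand is the black one at scene (395,293) / top (398,388). The look-alike is the green one at scene (295,293) / top (519,405). The pan is at top (223,204) and the bowl at top (546,230). Next I'll measure these and check the choice in a crop.

Run:
```python
from h import *
d=np.load("/tmp/v.npz")
for n,im,P in(("scene",d["ai"],d["a"]),("top",d["bi"],d["b"])):
    hsv=cv2.cvtColor(im,cv2.COLOR_RGB2HSV);H,S,V=[hsv[...,i].astype(int) for i in range(3)]
    X,Y,Z=P[...,0],P[...,1],P[...,2]
    def rep(l,m):
        if m.sum()<8: print(n,l,m.sum());return
        xy=np.c_[X[m],Y[m]].astype(np.float32);(c,s,a)=cv2.minAreaRect(xy);cc,r=cv2.minEnclosingCircle(xy)
        v,u=np.nonzero(m)
        print(n,l,m.sum(),"med",np.round(np.median(P[m],0),4),"rect",np.round(c,4),np.round(s,4),round(a,1),"circ",np.round(cc,4),round(r,4),"zmax",round(np.percentile(Z[m],95),4),"px",u.mean().round(),v.mean().round())
    dark=(V<95)&(S<90)
    near=lambda x,y,r:np.hypot(X-x,Y-y)<r
    st=dark&(abs(Z-.02)<.006)&(X>.2)&(X<.55)&(abs(Y)<.12)
    rep("stand",st)
    red=(S>150)&((H<8)|(H>172))&(V>60)
    tom=red&(X>.5)&(Y>.1); rep("tom",tom)
    blue=(H>100)&(H<125)&(S>130)&(Z>.1)&(Y>-.07); rep("blue",blue)
    rep("bluetop",blue&(Z>.169))
    rep("button",red&(Z>.13)&(Y>-.07))
    rep("griptop",(Z>.18)&(Z<.2)&(Y>-.07)&(Y<.1)&(X>.2)&(X<.5))
    rep("panrim",(abs(Z-.042)<.004)&near(.66,.26,.13)&dark)
cv2.imwrite("pics/c1.png",cv2.resize(d["bi"][190:300,210:380,::-1],None,fx=4,fy=4))
```

```text
scene stand 650 med [ 0.462  -0.0144  0.0201] rect [ 0.4435 -0.0098] [0.1252 0.1209] 83.9 circ [ 0.4415 -0.01  ] 0.0649 zmax 0.0234 px 252.0 188.0
scene tom 629 med [0.7107 0.2688 0.0441] rect [0.7221 0.2597] [0.0845 0.0975] 7.7 circ [0.7142 0.258 ] 0.0535 zmax 0.0513 px 377.0 244.0
scene blue 291 med [ 0.5073 -0.0093  0.1734] rect [0.1969 0.2048] [0.4053 0.712 ] 26.9 circ [0.2891 0.2521] 0.3636 zmax 0.177 px 259.0 152.0
scene bluetop 196 med [ 0.499  -0.0065  0.1744] rect [0.3462 0.2468] [0.6707 0.4037] 82.8 circ [0.2884 0.2522] 0.3633 zmax 0.2485 px 262.0 147.0
scene button 19 med [0.4453 0.0094 0.1809] rect [0.4399 0.0088] [0.0152 0.0067] 6.7 circ [0.4396 0.0089] 0.0081 zmax 0.1834 px 259.0 140.0
scene griptop 82 med [ 0.4426 -0.0077  0.1853] rect [ 0.4394 -0.0061] [0.0256 0.0368] 10.2 circ [ 0.4404 -0.0064] 0.0197 zmax 0.1878 px 252.0 137.0
scene panrim 349 med [0.6682 0.2935 0.0416] rect [0.675  0.2512] [0.2297 0.1837] 18.4 circ [0.6597 0.2606] 0.1296 zmax 0.0443 px 378.0 231.0
top stand 1215 med [ 0.4236 -0.0079  0.0185] rect [ 0.4311 -0.0085] [0.122  0.1127] 86.9 circ [ 0.4369
[... 187 characters left out ...]
47 med [ 0.4919 -0.0056  0.173 ] rect [ 0.493  -0.0068] [0.0417 0.0538] 9.4 circ [ 0.4912 -0.0079] 0.0299 zmax 0.1754 px 255.0 223.0
top bluetop 432 med [ 0.4903 -0.0048  0.1731] rect [ 0.4925 -0.0068] [0.0402 0.0542] 10.4 circ [ 0.4912 -0.0079] 0.0299 zmax 0.1754 px 255.0 223.0
top button 41 med [0.4375 0.0093 0.1802] rect [0.4485 0.0103] [0.0415 0.0059] 0.9 circ [0.4485 0.0079] 0.0209 zmax 0.1842 px 242.0 245.0
top griptop 206 med [ 0.4375 -0.0081  0.1839] rect [ 0.4368 -0.0054] [0.0212 0.037 ] 0.3 circ [ 0.4368 -0.0054] 0.0204 zmax 0.186 px 256.0 252.0
top panrim 258 med [0.6998 0.2943 0.0403] rect [0.6778 0.2511] [0.2298 0.1814] 20.6 circ [0.6616 0.2598] 0.1284 zmax 0.0428 px 138.0 136.0
```

View pics/c1.png

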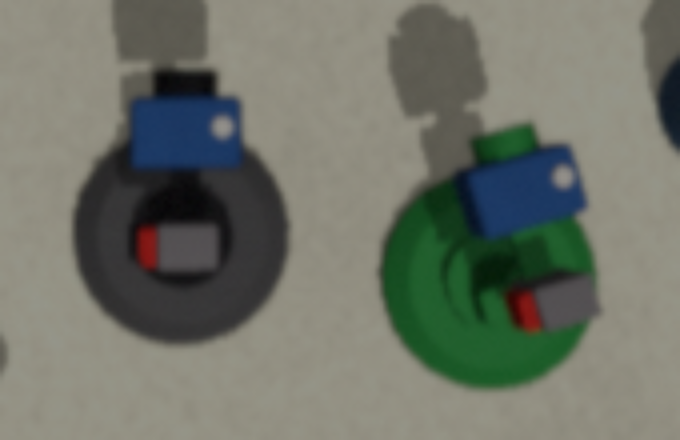

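The crop confirms it: the black stand's grip is grey with red on its left (+y) face, and the camera looks roughly along +x. The green one is the decoy.

Run:
```python
from h import *
from scipy.optimize import least_squares
d=np.load("/tmp/v.npz")
for im,P in((d["ai"],d["a"]),(d["bi"],d["b"])):
    V=im.max(2);X,Y,Z=P[...,0],P[...,1],P[...,2]
    m=(V<95)&(abs(Z-.040)<.005)&(np.hypot(X-.655,Y-.27)<.13)
    x,y=X[m],Y[m]
    f=least_squares(lambda p:np.hypot(x-p[0],y-p[1])-p[2],[.655,.27,.09],loss="cauchy",f_scale=.002)
    p=f.x;print("pan",p.round(4),m.sum(),"yaw deg",np.degrees(np.arctan2(p[1]+.009,p[0]-.438)))
o=ctrl.get_obs();yw=o["eef_rot"][2];t=np.array([.438,-.009])-o["ee_pos"][:2]
print("tool shift",t@[np.cos(yw),np.sin(yw)],t@[np.sin(yw),-np.cos(yw)],"turn tool z to yaw 0.03:", yw-0.03)
```

```text
pan [0.6923 0.2785 0.0657] 787 yaw deg 48.51051416909932
pan [0.6923 0.2829 0.0643] 590 yaw deg 48.93400437090868
tool shift -0.41528652190970006 -0.41018499409878667 turn tool z to yaw 0.03: 2.7667683610115628
```

Emit:
{"op": "servo_tool", "data": {
  "plan": [
    [100, -0.0415, -0.041, -0.006, 0, 0, 0],
    [100, -0.0415, -0.041, -0.006, 0, 0, 0],
    [100, -0.0415, -0.041, -0.006, 0, 0, 0],
    [100, -0.0415, -0.041, -0.006, 0, 0, 0],
    [100, -0.0415, -0.041, -0.006, 0, 0, 0],
    [100, -0.0415, -0.041, -0.006, 0, 0, 0],
    [100, -0.0415, -0.041, -0.004, 0, 0, 0],
    [100, -0.0415, -0.041, 0, 0, 0, 0]
  ]
}}

```text
time_s: 1.1
ee_pos: [0.388, 0.0948, 0.2457]
eef_rot: [3.141, 0.001, 2.797]
force: [-0.1, 0.8, -0.5]
grip_width: 0.0939
grip_force: 0.0
```

Emit:
{"op": "servo_tool", "data": {
  "plan": [
    [100, -0.0415, -0.041, 0, 0, 0, 0],
    [100, -0.0415, -0.041, 0, 0, 0, 0],
    [100, 0, 0, 0, 0, 0, 0.18],
    [100, 0, 0, 0, 0, 0, 0.18],
    [100, 0, 0, 0, 0, 0, 0.18],
    [100, 0, 0, 0, 0, 0, 0.18],
    [100, 0, 0, 0, 0, 0, 0.18],
    [100, 0, 0, 0, 0, 0, 0.18]
  ]
}}

```text
time_s: 2.1
ee_pos: [0.4378, -0.0085, 0.2452]
eef_rot: [-3.141, -0.0, 1.711]
force: [0.8, -0.6, 0.4]
grip_width: 0.094
grip_force: 0.0
```

Emit:
{"op": "servo_tool", "data": {
  "plan": [
    [100, 0, 0, 0, 0, 0, 0.18],
    [100, 0, 0, 0, 0, 0, 0.18],
    [100, 0, 0, 0, 0, 0, 0.18],
    [100, 0, 0, 0, 0, 0, 0.18],
    [100, 0, 0, 0, 0, 0, 0.18],
    [100, 0, 0, 0, 0, 0, 0.18],
    [100, 0, 0, 0, 0, 0, 0.18],
    [100, 0, 0, 0, 0, 0, 0.18]
  ]
}}

```text
time_s: 3.1
ee_pos: [0.4378, -0.0085, 0.2452]
eef_rot: [-3.141, 0.001, 0.271]
force: [0.4, 0.2, 0.5]
grip_width: 0.094
grip_force: 0.0
```

```bash
cat > pan.py <<'E'
from h import *
from scipy.optimize import least_squares
d=np.load("/tmp/v.npz")
for im,P in((d["ai"],d["a"]),(d["bi"],d["b"])):
    V=im.max(2);X,Y,Z=P[...,0],P[...,1],P[...,2]
    m=(V<110)&(Z>.034)&(Z<.046)&(np.hypot(X-.665,Y-.265)<.125)
    x,y=X[m],Y[m];c=np.array([.665,.265])
    for _ in range(3):
        a=np.degrees(np.arctan2(y-c[1],x-c[0]))//6;r=np.hypot(x-c[0],y-c[1])
        i=[np.nonzero(a==k)[0][np.argmax(r[a==k])] for k in np.unique(a)]
        f=least_squares(lambda p:np.hypot(x[i]-p[0],y[i]-p[1])-p[2],[*c,.09],loss="cauchy",f_scale=.002);c=f.x[:2]
    print("pan",f.x.round(4),len(i),"yaw",np.arctan2(c[1]+.008,c[0]-.438))
E
python3 pan.py
python3 - <<'E'
from h import *
w=snap("wrist","pics/w1.png");P=cloud(w);im=w["pixels"]
np.savez("/tmp/w.npz",P=P,im=im)
o=ctrl.get_obs();print(o["time_s"],o["ee_pos"],o["eef_rot"],o["qpos"])
Z=P[...,2];hsv=cv2.cvtColor(im,cv2.COLOR_RGB2HSV)
near=np.hypot(P[...,0]-.438,P[...,1]+.009)<.12
for l,m in(("grip",near&(abs(Z-.185)<.005)),("cam",near&(abs(Z-.174)<.004)&(hsv[...,0]>95)&(hsv[...,0]<130)&(hsv[...,1]>110))):
    if m.sum()>9: print(l,m.sum(),np.median(P[m],0).round(4),cv2.minAreaRect(P[m][:,:2].astype(np.float32)))
E
```

```text
pan [0.7117 0.2633 0.0909] 55 yaw 0.7809456833636442
pan [0.7105 0.2636 0.0903] 58 yaw 0.7837904934695088
3.15 [ 0.43775332 -0.00851975  0.24521262] [-3.14141660e+00  5.11501290e-04  2.61626991e-01] [-1.03139393e-01  1.45031754e-02  1.75749804e+00 -1.83705790e-05
  1.37013209e+00  1.20603365e+00]
grip 1109 [ 0.4395 -0.005   0.1855] ((0.4386008083820343, -0.0043569449335336685), (0.0223628431558609, 0.038075435906648636), 1.624376654624939)
cam 2644 [ 0.4945 -0.0049  0.1747] ((0.500342845916748, -0.0066067855805158615), (0.04772171005606651, 0.055724769830703735), 1.8494056463241577)
```

View pics/w1.png

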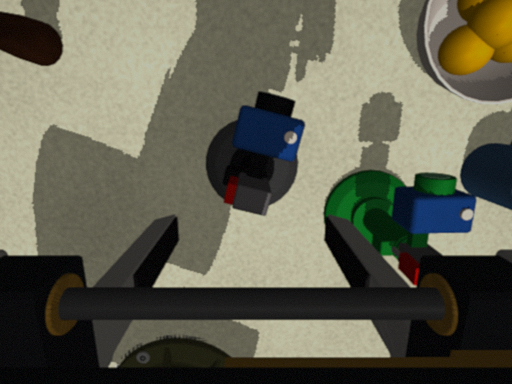

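The wrist view shows the black stand's grip at (248,195), with the red button at (232,190) and the blue camera at (268,132). The fingers straddle it, and the decoy at (420,210) is clear. Measured head: axis (0.4385, -0.0084), yaw 0.028. Pan centre: (0.711, 0.2635), radius 91 mm (given 92), so the aim yaw is 0.784.

Emit:
{"op": "servo_tool", "data": {
  "plan": [
    [100, 0, 0, 0, 0, 0, 0.117],
    [100, 0, 0, 0, 0, 0, 0.117],
    [100, 0.001, 0, 0.02, 0, 0, 0],
    [100, 0, 0, 0.02, 0, 0, 0],
    [100, 0, 0, 0.02, 0, 0, 0],
    [100, 0, 0, 0.02, 0, 0, 0],
    [100, 0, 0, 0.019, 0, 0, 0],
    [100, 0, 0, 0, 0, 0, 0]
  ],
  "force": 40
}}

```text
time_s: 4.15
ee_pos: [0.4382, -0.0084, 0.1455]
eef_rot: [-3.141, 0.003, 0.045]
force: [0.1, -0.2, 0.6]
grip_width: 0.0942
grip_force: 0.0
```

Emit:
{"op": "servo_tool", "data": {
  "plan": [
    [0, 0, 0, 0, 0, 0, 0],
    [0, 0, 0, 0, 0, 0, 0],
    [0, 0, 0, 0, 0, 0, 0],
    [0, 0, 0, 0, 0, 0, 0],
    [0, 0, 0, 0, 0, 0, 0],
    [0, 0, 0, 0, 0, 0, 0],
    [0, 0, 0, 0, 0, 0, 0],
    [0, 0, 0, 0, 0, 0, 0]
  ],
  "force": 40
}}

```text
time_s: 5.15
ee_pos: [0.439, -0.0083, 0.1467]
eef_rot: [-3.141, -0.0, 0.043]
force: [-1.2, 3.4, 5.0]
grip_width: 0.0301
grip_force: 39.9
```

Emit:
{"op": "servo_tool", "data": {
  "plan": [
    [0, 0, 0, 0, 0, 0, -0.06],
    [0, 0, 0, 0, 0, 0, -0.1],
    [0, 0, 0, 0, 0, 0, -0.12],
    [0, 0, 0, 0, 0, 0, -0.12],
    [0, 0, 0, 0, 0, 0, -0.12],
    [0, 0, 0, 0, 0, 0, -0.12],
    [0, 0, 0, 0, 0, 0, -0.08],
    [0, 0, 0, 0, 0, 0, -0.03]
  ]
}}

```text
time_s: 6.15
ee_pos: [0.4385, -0.0082, 0.1466]
eef_rot: [-3.14, 0.0, 0.794]
force: [-3.5, 4.2, 6.8]
grip_width: 0.0303
grip_force: 39.9
```

```bash
cat > chk.py <<'E'
from h import *
import sys
t=snap("top",sys.argv[1] if len(sys.argv)>1 else None);s=snap("scene",sys.argv[2] if len(sys.argv)>2 else None)
o=ctrl.get_obs();print(o["time_s"],o["ee_pos"].round(4),o["eef_rot"].round(4),o["force"].round(1),o["grip_width"],o["grip_force"])
for n,c in(("top",t),("scene",s)):
    P=cloud(c);hsv=cv2.cvtColor(c["pixels"],cv2.COLOR_RGB2HSV)
    m=(hsv[...,0]>100)&(hsv[...,0]<125)&(hsv[...,1]>130)&(P[...,2]>.13)&(P[...,1]>-.03)&(np.hypot(P[...,0]-.438,P[...,1]+.008)<.13)
    if m.sum()<10: print(n,m.sum());continue
    top=m&(P[...,2]>np.percentile(P[m][:,2],95)-.008)
    r=cv2.minAreaRect(P[top][:,:2].astype(np.float32))
    print(n,m.sum(),top.sum(),"z",np.median(P[top][:,2]),r,"bearing",np.arctan2(r[0][1]+.0084,r[0][0]-.4385))
E
python3 chk.py pics/t2.png pics/s2.png
```

```text
6.25 [ 0.4386 -0.0082  0.1466] [-3.1404e+00  2.0000e-04  7.9360e-01] [-2.7  4.1  6.9] 0.030318401627318133 39.91800606250763
top 129 124 z 0.17277217356389307 ((0.49180400371551514, 0.02193450555205345), (0.023741884157061577, 0.039715200662612915), 0.6533623337745667) bearing 0.5173775902211689
scene 291 163 z 0.17434742458923747 ((0.46584486961364746, 0.018876709043979645), (0.08214471489191055, 0.08466703444719315), 18.032548904418945) bearing 0.7841502951379874
```

View pics/s2.png

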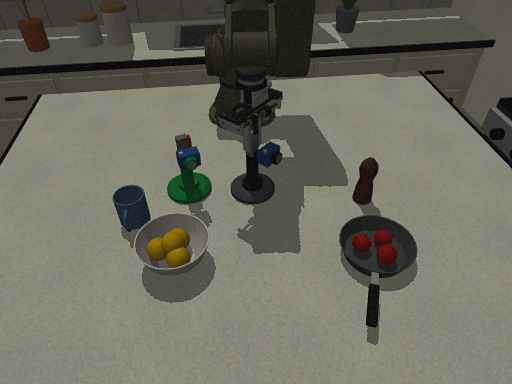

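The scene view shows the fingers on the grip at (252,130) and the blue camera at (268,154), now turned toward the pan at (377,247). I'll measure the heading more exactly from the wrist camera.

```bash
cat > wr.py <<'E'
from h import *
import sys
w=snap("wrist",sys.argv[1]);P=cloud(w);hsv=cv2.cvtColor(w["pixels"],cv2.COLOR_RGB2HSV)
o=ctrl.get_obs();print(o["time_s"],o["ee_pos"].round(4),o["eef_rot"].round(4),o["force"].round(1),o["moment"].round(2),o["grip_width"])
zt=float(sys.argv[2])
m=(hsv[...,0]>95)&(hsv[...,0]<130)&(hsv[...,1]>110)&(abs(P[...,2]-zt)<.02)&(np.hypot(P[...,0]-.438,P[...,1]+.008)<.13)
print(m.sum())
if m.sum()>50:
    t=m&(P[...,2]>np.median(P[m][:,2])-.003)
    r=cv2.minAreaRect(P[t][:,:2].astype(np.float32));print(np.median(P[t][:,2]),r,"bearing",np.arctan2(r[0][1]+.0084,r[0][0]-.4385))
E
python3 wr.py pics/w2.png .174
```

```text
6.3 [ 0.4385 -0.0082  0.1466] [-3.1404e+00  2.0000e-04  7.9300e-01] [-3.   3.8  7.4] [ 1.22  1.36 -0.01] 0.030342695197352068
6998
0.17469728822287364 ((0.46398264169692993, 0.017472170293331146), (0.07535131275653839, 0.054900940507650375), 44.88115310668945) bearing 0.7929830636497159
```

View pics/w2.png

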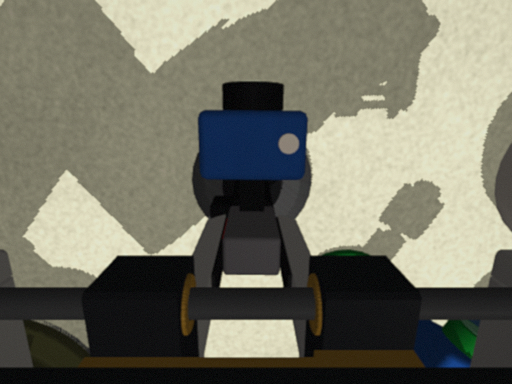

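The camera sits square in the grip. Its block edge measures 44.9° and its bearing is 0.79, against the 0.784 needed, so it's aimed. Now I'll hold for two seconds.

Emit:
{"op": "servo_tool", "data": {
  "plan": [
    [0, 0, 0, 0, 0, 0, 0.005],
    [0, 0, 0, 0, 0, 0, 0],
    [0, 0, 0, 0, 0, 0, 0],
    [0, 0, 0, 0, 0, 0, 0],
    [0, 0, 0, 0, 0, 0, 0],
    [0, 0, 0, 0, 0, 0, 0],
    [0, 0, 0, 0, 0, 0, 0],
    [0, 0, 0, 0, 0, 0, 0]
  ],
  "force": 50
}}

```text
time_s: 7.3
ee_pos: [0.4385, -0.0081, 0.1466]
eef_rot: [-3.14, 0.0, 0.788]
force: [-3.6, 4.9, 8.3]
grip_width: 0.0298
grip_force: 49.9
```

Emit:
{"op": "servo_tool", "data": {
  "plan": [
    [0, 0, 0, 0, 0, 0, 0],
    [0, 0, 0, 0, 0, 0, 0],
    [0, 0, 0, 0, 0, 0, 0],
    [0, 0, 0, 0, 0, 0, 0],
    [0, 0, 0, 0, 0, 0, 0],
    [0, 0, 0, 0, 0, 0, 0],
    [0, 0, 0, 0, 0, 0, 0],
    [0, 0, 0, 0, 0, 0, 0]
  ]
}}

```text
time_s: 8.3
ee_pos: [0.4385, -0.0081, 0.1466]
eef_rot: [-3.14, 0.0, 0.788]
force: [-3.9, 3.1, 7.5]
grip_width: 0.0294
grip_force: 49.9
```

Emit:
{"op": "servo_tool", "data": {
  "plan": [
    [0, 0, 0, -0.004, 0, 0, 0],
    [0, 0, 0, -0.008, 0, 0, 0],
    [0, 0, 0, -0.008, 0, 0, 0],
    [0, 0, 0, -0.008, 0, 0, 0],
    [0, 0, 0, -0.008, 0, 0, 0],
    [0, 0, 0, -0.008, 0, 0, 0],
    [0, 0, 0, -0.008, 0, 0, 0],
    [0, 0, 0, -0.008, 0, 0, 0]
  ]
}}

```text
time_s: 9.3
ee_pos: [0.4384, -0.0083, 0.2067]
eef_rot: [-3.14, 0.001, 0.788]
force: [-2.0, 4.4, -6.4]
grip_width: 0.0295
grip_force: 49.9
```

Emit:
{"op": "servo_tool", "data": {
  "plan": [
    [0, 0, 0, -0.006, 0, 0, 0],
    [0, 0, 0, -0.008, 0, 0, 0],
    [0, 0, 0, -0.008, 0, 0, 0],
    [0, 0, 0, -0.008, 0, 0, 0],
    [0, 0, 0, -0.008, 0, 0, 0],
    [0, 0, 0, -0.008, 0, 0, 0],
    [0, 0, 0, -0.008, 0, 0, 0],
    [0, 0, 0, -0.008, 0, 0, 0]
  ]
}}

```text
time_s: 10.3
ee_pos: [0.4385, -0.0084, 0.2687]
eef_rot: [-3.14, 0.001, 0.788]
force: [-2.8, 4.0, -9.8]
grip_width: 0.03
grip_force: 49.9
```

```bash
python3 wr.py pics/w3.png .298
```

```text
10.35 [ 0.4387 -0.0084  0.2696] [-3.1412  0.      0.7878] [-4.3  3.9 -5.3] [1.62 1.82 0.11] 0.02991755003191806
6932
0.29665583847246785 ((0.4632400870323181, 0.017177637666463852), (0.07647604495286942, 0.0541120283305645), 44.668121337890625) bearing 0.8020418669888981
```

Emit:
{"op": "servo_tool", "data": {
  "plan": [
    [0, 0, 0, -0.004, 0, 0, 0],
    [0, 0, 0, -0.005, 0, 0, 0],
    [0, 0, 0, -0.003, 0, 0, 0],
    [0, 0, 0, -0.002, 0, 0, 0],
    [0, 0, 0, -0.001, 0, 0, 0],
    [0, 0, 0, -0.001, 0, 0, 0],
    [0, 0, 0, -0.001, 0, 0, 0],
    [0, 0, 0, 0, 0, 0, 0]
  ]
}}

```text
time_s: 11.35
ee_pos: [0.4386, -0.0084, 0.2856]
eef_rot: [-3.141, 0.0, 0.788]
force: [-3.5, 4.0, -6.2]
grip_width: 0.0297
grip_force: 49.9
```

Emit:
{"op": "servo_tool", "data": {
  "plan": [
    [0, 0, 0, -0.0005, 0, 0, 0],
    [0, 0, 0, -0.0005, 0, 0, 0],
    [0, 0, 0, 0, 0, 0, 0],
    [0, 0, 0, 0, 0, 0, 0],
    [0, 0, 0, 0, 0, 0, 0],
    [0, 0, 0, 0, 0, 0, 0],
    [0, 0, 0, 0, 0, 0, 0],
    [0, 0, 0, 0, 0, 0, 0]
  ]
}}

```text
time_s: 12.35
ee_pos: [0.4385, -0.0084, 0.2865]
eef_rot: [-3.141, 0.001, 0.788]
force: [-2.4, 3.2, -7.6]
grip_width: 0.0295
grip_force: 49.9
```

Force has not yet risen, so I'll keep creeping up until the rigid stop shows.

Emit:
{"op": "servo_tool", "data": {
  "plan": [
    [0, 0, 0, -0.0005, 0, 0, 0],
    [0, 0, 0, -0.0005, 0, 0, 0],
    [0, 0, 0, -0.0005, 0, 0, 0],
    [0, 0, 0, 0, 0, 0, 0],
    [0, 0, 0, 0, 0, 0, 0],
    [0, 0, 0, 0, 0, 0, 0],
    [0, 0, 0, 0, 0, 0, 0],
    [0, 0, 0, 0, 0, 0, 0]
  ]
}}

```text
time_s: 13.35
ee_pos: [0.4385, -0.0084, 0.2872]
eef_rot: [-3.14, 0.001, 0.788]
force: [-2.7, 3.5, -20.5]
grip_width: 0.0299
grip_force: 49.9
```

The force jumped to 20 N at +140.6 mm, which is the second stop. Final check.

```bash
python3 wr.py pics/w4.png .314
python3 - <<'E'
from h import *
t=snap("top");s=snap("scene","pics/s4.png")
np.savez("/tmp/v.npz",a=cloud(s),ai=s["pixels"],b=cloud(t),bi=t["pixels"])
E
python3 pan.py
```

```text
13.4 [ 0.4385 -0.0084  0.2872] [-3.1399e+00  1.2000e-03  7.8780e-01] [ -2.6   4.4 -20.6] [1.62 1.26 0.08] 0.029885161048504538
6905
0.3150350145069378 ((0.4629136621952057, 0.016898807138204575), (0.07750306278467178, 0.05428871139883995), 44.38568878173828) bearing 0.8032015723604737
pan [0.7116 0.2633 0.0908] 54 yaw 0.7811402370142916
pan [0.7111 0.2635 0.0902] 58 yaw 0.7823939312142297
```

View pics/s4.png

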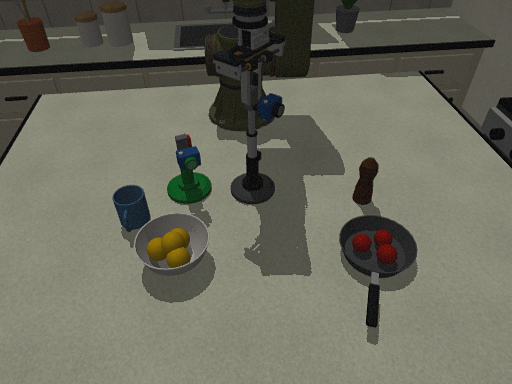

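The pole is fully extended: both tubes are out at (252,150) and the camera top rose 140 mm. The heading is about 0.78 toward the pan, and the other objects haven't moved.

```bash
python3 -c "
from station import ctrl
print(ctrl.hand_in())"
```

```text
the job is handed in; nothing more can be done
None
```

The job is handed in: the camera was turned to the pan's middle and held there 2 s with the pole down, then the pole was pulled up 140 mm to its second stop. The arm is still holding the grip with the button squeezed in and the camera on the pan, and the hand-in gave no verdict.

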